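# Set out the check weights for a balance linearity test

## Robot

A 6-joint arm with a two-finger parallel gripper is mounted at the origin on the work surface; the furniture and walls round the work are solid. World frame = base frame: x ahead of the robot, y to its left, z up, the work surface at z = 0. Lengths are in m, angles in degrees, forces in N, time in s.
With the tool pointing down it reaches from about 0.375 to 0.9 m from the base axis. Payload 3.1 kg.
Tool frame: the origin (TCP) lies at the very end of the fingers, on their centre line; the grasp point (between the pads) lies 19 mm behind it; z points along the fingers, y is the line along which they close (so a half turn about z gives the same grasp; the last joint's range is limited). The gripper opens to 87 mm and grips with 3 to 60 N. Pads are 19 mm wide; open, the fingers measure 117 mm over their backs; the gripper's body (75 mm by 190 mm) begins 51 mm behind the grasp point.
Start: joints at [55.663, 30.224, 82.088, -0, 67.689, -10.227], TCP at [0.255, 0.57, 0.223] pointing down, gripper open.
Joint ranges: [-176.69, 176.69], [-43.24, 126.21], [12.49, 139.97], [-82, 262], [0, 151.66], [-163.58, 163.58]. Speed limits (degrees/s): [159.86, 159.86, 180, 180, 180, 180].

## Interface

Orientations are given as a 3x3 rotation matrix whose columns are the frame's x, y, z axes.
In Python, from rig import readout, cams, bot gives the robot as it stands.
- The arm moves only by the shell command python3 -m inch 'ROWS'. ROWS is JSON, a list of rows, each a list of 5 numbers: the shift along the world's x, y, z in cm, then the turn about the world's z in degrees, then the finger opening in cm, from 0 to 8.7. In form: [[dx, dy, dz, twist, fingers], ...]. A call has 1 to 10 rows; each row is the pose to reach, as a shift and turn from the pose commanded when the call began; what a row does not reach only later rows make up. A row lasts 1/12 s, in which the tool goes at most 41.7 mm and 7.16 degrees, less where a joint would pass 70% of its speed; a pose out of reach is approached as far as the arm can. A call with a gripper value outside its range is refused whole. The fingers move at their own pace and stop on an object; the grip force is fixed at half the most. Time passes only in rows, so rows that repeat a pose let the fingers close. It gives the time, the measured TCP pose, the force, the opening and the grip force at its end, in the units of the state.
- readout.read_state(): the state, without advancing time (a new reading comes with each control period).
- cams.capture(name): name is "side" or "top" or "wrist"; returns a dict with "image" (480x640x3 uint8, blue, green, red), "intrinsics" (3x3 intrinsics, pixels), "k1" (the pictures are not rectified: a ray, as slopes to the right and down, at radius r is drawn at 1 + k1 r^2 times it, then the intrinsics apply), "xyz" and "rotation" of the camera in the world; the wrist camera has in their place "tool_from_camera" (4x4, takes a point from camera to tool coordinates, whose origin is the TCP and whose axes are the flange's). Camera axes: x right, y down, z forward; pixel columns grow to the right and rows downward; lengths in m; the calibration is good to about 2 mm. A picture is of the moment at which its call begins: read the wrist's pose just before it. There is no depth.
- bot.hand_in(): hands the job in; it is judged then, once.
The state is a dict: "time_s": time; "joint_positions": joint angles; "qvel": joint speeds; "tau": joint torques, N m; "position": TCP position; "tcp_rot": TCP orientation; "force": force on the tool from outside, world axes, zero at the start; "moment": the same for the moment, N m; "opening": opening from 0.0 (shut) to 1.0 (fully open); "grasp_force": force on a finger pad.
Only numpy, scipy, OpenCV 4.12 (cv2) and the standard library are available. Lean on these libraries where they do the work, as an engineer would, in place of code of your own. Each camera call takes 0.05 s, during which the arm holds its last target. There are 200 camera calls.

## Task

Set the four brass check weights out on the weight rail for the balance's linearity test, one in the middle of each seat, in order of size: the smallest in the end seat on the balance's side, then rising along the rail to the largest at the other end. Leave them standing upright; do not knock any weight over, and do not touch the balance.

Things in the scene. Friction and masses are not known exactly. Their poses are not given: they have to be found in the camera images.
- weight_50: 50 g check weight, turned brass, loose: upright round cylinder 18 mm in diameter up to 22 mm, with a narrower knob on a neck above it, 30 mm high in all; grip the cylinder (or the knob) from above. Origin at the centre of its underside, z up. Told from the other three weights by its size: the smallest.
- weight_100: 100 g check weight, turned brass, loose: upright round cylinder 22 mm in diameter up to 28 mm, with a narrower knob on a neck above it, 38 mm high in all; grip the cylinder (or the knob) from above. Origin at the centre of its underside, z up. Told from the other three weights by its size: the second smallest.
- weight_200: 200 g check weight, turned brass, loose: upright round cylinder 28 mm in diameter up to 36 mm, with a narrower knob on a neck above it, 48 mm high in all; grip the cylinder (or the knob) from above. Origin at the centre of its underside, z up. Told from the other three weights by its size: the second largest.
- weight_500: 500 g check weight, turned brass, loose: upright round cylinder 38 mm in diameter up to 47 mm, with a narrower knob on a neck above it, 62 mm high in all; grip the cylinder (or the knob) from above. Origin at the centre of its underside, z up. Told from the other three weights by its size: the largest.
- seat_1: the leftmost (most +y) of the four equal seats on the weight rail: fixed round black saucer 60 mm across, 9 mm high, with a flat blue felt floor 54 mm across, 5 mm above the seat's origin, inside a lip 4 mm high. Origin at the centre of its underside, on top of the rail (10 mm above the table), z up.
- seat_2: the second from the left of the four equal seats on the weight rail: fixed round black saucer 60 mm across, 9 mm high, with a flat blue felt floor 54 mm across, 5 mm above the seat's origin, inside a lip 4 mm high. Origin at the centre of its underside, on top of the rail (10 mm above the table), z up.
- seat_3: the third from the left of the four equal seats on the weight rail: fixed round black saucer 60 mm across, 9 mm high, with a flat blue felt floor 54 mm across, 5 mm above the seat's origin, inside a lip 4 mm high. Origin at the centre of its underside, on top of the rail (10 mm above the table), z up.
- seat_4: the rightmost (most -y) of the four equal seats on the weight rail: fixed round black saucer 60 mm across, 9 mm high, with a flat blue felt floor 54 mm across, 5 mm above the seat's origin, inside a lip 4 mm high. Origin at the centre of its underside, on top of the rail (10 mm above the table), z up.
- rail: the weight rail: fixed flat aluminium bar 84 mm wide, 286 mm long, 10 mm thick, running roughly from left to right in front of the robot; its own y axis runs along it. The four seats stand on it, neighbours 62 to 78 mm apart, centre to centre. Origin at the centre of its underside.
- balance: laboratory balance, white, fixed, 166 mm deep (x), 140 mm wide (y), 53 mm high, with a round steel pan and a display towards the robot. It stands on the robot's left (+y) or right (-y), beyond that end of the rail; an empty white tube rack, 190 mm square and 31 mm high, stands on the other side. Origin at the centre of its underside.

How it is judged:
By the outcome, as a careful person would: the job done as asked, in the order asked, and still so for the second after the job is handed in, with the robot touching nothing.
It also fails if it takes over 93 s, if anything falls off the work surface, if the arm or the gripper's body presses on something with over 40 N, if the wrist force passes 120 N, or if a joint passes its speed limit or range.

## Working session

There is one attempt and no reset: what is moved stays moved. The work goes in short steps, Python scripts to look and compute and a shell command to move; the robot and the scene stay as the last step left them, time stands still between calls to the robot, and variables do not carry over. Pictures are saved under pics/ and viewed, at most 14 in all, crops included, and the job is handed in when it is done.

```bash
mkdir -p pics; cat > h.py <<'E'
import numpy as np,cv2
from rig import readout,cams,bot
def grab(name,fn=None):
    s=readout.read_state(); c=cams.capture(name)
    if 'xyz' in c: R=np.array(c['rotation']);t=np.array(c['xyz'])
    else:
        T=np.array(c['tool_from_camera']);Rt=np.array(s['tcp_rot']);R=Rt@T[:3,:3];t=Rt@T[:3,3]+np.array(s['position'])
    if fn: cv2.imwrite('pics/'+fn,c['image'])
    return c['image'],np.array(c['intrinsics']),c['k1'],R,t
def ray(cam,uv):
    _,K,k1,R,t=cam
    d=(np.array(uv,float)-K[:2,2])/np.array([K[0,0],K[1,1]])
    p=d.copy()
    for _ in range(20): p=d/(1+k1*(p@p))
    return R@np.array([p[0],p[1],1.])
def onz(cam,uv,z):
    r=ray(cam,uv);t=cam[4];return t+r*(z-t[2])/r[2]
E
python3 - <<'E'
from h import *
for n in('top','side','wrist'):
    c=grab(n,n+'1.png');print(n,c[1].tolist(),c[2],c[3].round(3).tolist(),c[4].round(3))
print(readout.read_state())
E
```

```text
top [[543.3685840137293, 0.0, 325.2411139135862], [0.0, 543.3685840137293, 243.02966597279155], [0.0, 0.0, 1.0]] -0.13116190194872823 [[0.025, -0.993, 0.119], [-1.0, -0.024, 0.01], [-0.007, -0.12, -0.993]] [ 0.242 -0.013  1.452]
side [[579.692607382142, 0.0, 314.3295013533357], [0.0, 579.692607382142, 234.33118008725936], [0.0, 0.0, 1.0]] 0.06566707015995536 [[0.999, 0.022, -0.044], [0.048, -0.64, 0.767], [-0.012, -0.768, -0.641]] [ 0.47  -1.044  0.916]
wrist [[392.46418163200747, 0.0, 326.4588703187187], [0.0, 392.46418163200747, 240.8533096351468], [0.0, 0.0, 1.0]] 0.030494393197329984 [[0.408, 0.885, 0.223], [0.913, -0.395, -0.102], [-0.002, 0.246, -0.969]] [0.194 0.598 0.384]
{'time_s': 0.15, 'joint_positions': array([ 5.56626723e+01,  3.02667195e+01,  8.21375445e+01, -1.94151604e-03,
        6.76891086e+01, -1.02254134e+01]), 'qvel': array([-0.00456121, -0.20390621, -0.17807936,  0.01152197,  0.09839731,
        0.01884011]), 'tau': array([ 1.04677212e-03, -4.40427518e+01, -1.76842690e+01,  6.33799285e-02,
        5.52361412e-02, -8.74128409e-05]), 'position': array([0.25497769, 0.57002988, 0.22180754]), 'tcp_rot': array([[-9.12754398e-01,  4.08507786e-01, -8.93345811e-04],
       [ 4.08508681e-01,  9.12753416e-01, -1.36334214e-03],
       [ 2.58468564e-04, -1.60933605e-03, -9.99998672e-01]]), 'force': array([-0.26005531, -0.81756041,  0.08070814]), 'moment': array([-0.0074817 ,  0.04834131, -0.03409598]), 'grasp_force': 0.0, 'opening': 1.0001738896004473}
```

View pics/top1.png

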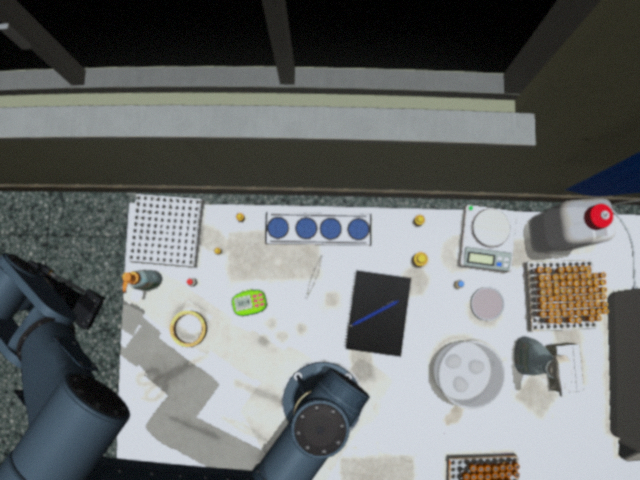

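View pics/side1.png

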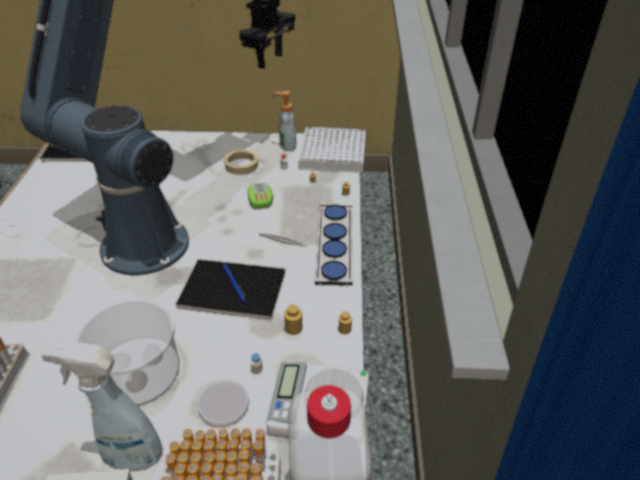

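The top view shows the balance at right (-y), at (487,237), so seat_1 (leftmost) takes the 500 and seat_4 the 50. The weights are at (240,217), (217,251), (419,220) and (420,260), and the seats are at about (279–359, 228).

```bash
cat >> h.py <<'E'
def blobs(img,lo,hi,box,amin=15):
    m=cv2.inRange(cv2.cvtColor(img,cv2.COLOR_BGR2HSV),lo,hi);x0,y0,x1,y1=box
    k=np.zeros_like(m);k[y0:y1,x0:x1]=m[y0:y1,x0:x1]
    n,_,st,ce=cv2.connectedComponentsWithStats(k)
    return [(ce[i],st[i]) for i in range(1,n) if st[i][4]>=amin]
BR=((12,110,60),(35,255,255));BL=((100,90,40),(130,255,255))
def tri(a,ua,b,ub):
    da=ray(a,ua);db=ray(b,ub);s=np.linalg.lstsq(np.c_[da,-db],b[4]-a[4],rcond=None)[0]
    p=a[4]+s[0]*da;q=b[4]+s[1]*db;return (p+q)/2,np.linalg.norm(p-q)
E
python3 - <<'E'
from h import *
t=grab('top');s=grab('side')
sb=sorted(blobs(t[0],*BL,(260,205,375,250)),key=lambda b:b[0][0]);ss=sorted(blobs(s[0],*BL,(310,195,360,285)),key=lambda b:b[0][1])
for b in sb: print('seat top',b[0].round(1),b[1],onz(t,b[0],.015).round(4))
for b in ss: print('seat side',b[0].round(1),b[1],onz(s,b[0],.015).round(4))
if len(sb)==len(ss):
  for a,b in zip(sb,ss): print(tri(t,a[0],s,b[0]))
for b in blobs(t[0],*BR,(200,205,440,275)): print('w top',b[0].round(1),b[1],onz(t,b[0],.025).round(4))
for b in blobs(s[0],*BR,(270,160,360,345)): print('w side',b[0].round(1),b[1],onz(s,b[0],.02).round(4))
for u in [(487,205),(513,270),(460,268)]: print(onz(t,u,.05).round(3))
big=cv2.resize(t[0][190:290,190:530],None,fx=2.3,fy=2.3,interpolation=cv2.INTER_CUBIC);cv2.imwrite('pics/t2.png',big)
E
```

```text
seat top [277.4 227.3] [268 218  20  20 295] [0.4545 0.1308 0.015 ]
seat top [305.9 227.8] [297 218  19  20 297] [0.4548 0.0545 0.015 ]
seat top [330.1 228.2] [321 219  19  20 301] [ 0.4552 -0.0103  0.015 ]
seat top [358.1 228.7] [349 219  20  20 301] [ 0.4558 -0.0851  0.015 ]
seat side [335.1 211.6] [326 206  20  13 201] [0.4562 0.1258 0.015 ]
seat side [334.5 230.7] [325 224  21  15 232] [0.4564 0.0494 0.015 ]
seat side [334.1 247.9] [324 240  22  16 266] [ 0.4569 -0.0143  0.015 ]
seat side [333.5 269.7] [323 262  23  17 293] [ 0.457  -0.0892  0.015 ]
(array([0.45564425, 0.13137295, 0.01053935]), np.float64(0.0010446072230542063))
(array([0.45594036, 0.05480365, 0.01043912]), np.float64(0.0008685452413621285))
(array([ 0.45631871, -0.01024337,  0.01130445]), np.float64(0.0010546618107542616))
(array([ 0.45664828, -0.08528275,  0.01125438]), np.float64(0.000637890165425494))
w top [239.9 216.9] [237 214   7   7  39] [0.4788 0.2316 0.025 ]
w top [418.8 219.8] [415 215   9  10  70] [ 0.4821 -0.2464  0.025 ]
w top [217.4 250.4] [215 248   6   6  27] [0.3872 0.2877 0.025 ]
w top [419.7 259. ] [413 253  14  13 146] [ 0.3772 -0.2492  0.025 ]
w side [312.3 176.7] [311 173   4   8  25] [0.3908 0.2739 0.02  ]
w side [345.5 188.2] [343 183   6  11  45] [0.482  0.2225 0.02  ]
w side [292.8 319.7] [285 306  16  28 375] [ 0.3772 -0.2463  0.02  ]
w side [344.8 322.7] [340 313  11  20 184] [ 0.4836 -0.2504  0.02  ]
[ 0.523 -0.425  0.05 ]
[ 0.351 -0.492  0.05 ]
[ 0.354 -0.351  0.05 ]
```

```bash
python3 - <<'E'
from h import *
t=grab('top');s=grab('side')
print(tri(t,(140,275),s,(285,95)),tri(t,(126,280),s,(277,94)), onz(s,(288,148),0),onz(t,(150,278),.0))
print(onz(t,(300,190),0),onz(t,(100,206),0))
E
```

```text
(array([0.30811781, 0.44094351, 0.17756804]), np.float64(0.00048015169694659246)) (array([0.28851451, 0.47908295, 0.16276579]), np.float64(0.014145029370657031)) [0.30829231 0.45306462 0.        ] [0.30973747 0.47557282 0.        ]
[0.56094696 0.07434099 0.        ] [0.50587892 0.63312466 0.        ]
```

```bash
python3 -m inch '[[0,-3,6,7,8.7],[12,-32,6,24,8.7],[12,-32,6,24,8.7],[12,-32,6,24,8.7],[12,-32,6,24,8.7],[12,-32,6,24,8.7],[12,-32,6,24,8.7],[12,-32,6,24,5],[12,-32,6,24,4],[12,-32,6,24,4]]'; python3 - <<'E'
from h import *
grab('wrist','w1.png'); s=readout.read_state();print(s['position'],s['tcp_rot'].round(3).tolist())
E
```

```text
time_s: 1.18
position: [0.3779, 0.2457, 0.2833]
tcp_rot: [[-1.0, 0.008, 0.003], [0.008, 1.0, -0.002], [-0.003, -0.002, -1.0]]
force: [0.5, 0.8, 0.1]
opening: 0.851
grasp_force: 0.0
[0.376775   0.24807743 0.28307949] [[-1.0, 0.008, 0.001], [0.008, 1.0, 0.0], [-0.001, 0.0, -1.0]]
```

View pics/w1.png

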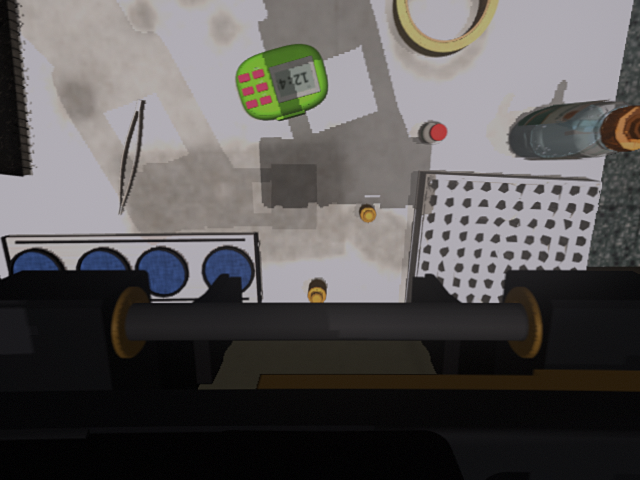

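The wrist view shows the 50 at (368,213), the 100 at (317,290), and the seats at (38–228, 270), partly hidden by the gripper.

```bash
cat > m.py <<'E'
from h import *
def go(box,col=BR,h=.013,amin=40):
    c=grab('wrist');s=readout.read_state()
    for b in blobs(c[0],*col,box,amin):
        x,y,w,hh,a=b[1];p=onz(c,b[0],h);print(b[0].round(1),b[1],p.round(4),'move cm',((p-s['position'])*100).round(2))
    return c
E
python3 -c "
from m import *
go((280,190,420,320))"
```

```text
[364.6 215.2] [357 208  16  16 199] [0.3903 0.2911 0.013 ] move cm [  1.44   4.15 -26.99]
[313.7 295.4] [305 288  18  15 238] [0.4858 0.2326 0.013 ] move cm [ 10.99  -1.69 -26.99]
```

```bash
python3 -m inch '[[1.4,4,-10,0,2.8],[1.4,4,-20,0,2.8],[1.4,4,-20,0,2.8],[1.4,4,-22,0,2.8],[1.4,4,-22,0,2.8],[1.4,4,-22,0,2.8],[1.4,4,-22,0,2.8],[1.4,4,-22,0,2.8],[1.4,4,-22,0,2.8],[1.4,4,-22,0,2.8]]'; python3 -c "
from m import *
c=go((250,200,420,330));cv2.imwrite('pics/w2.png',c[0])"
```

```text
time_s: 2.12
position: [0.3902, 0.2914, 0.0642]
tcp_rot: [[-1.0, 0.001, 0.003], [0.001, 1.0, 0.002], [-0.003, 0.002, -1.0]]
force: [0.4, 1.1, 0.6]
opening: 0.323
grasp_force: 0.0
[322.8 264.2] [308 243  32  39 833] [0.391 0.29  0.013] move cm [ 0.07 -0.13 -5.13]
[416.7 307.6] [412 289   8  41 171] [0.4176 0.3449 0.013 ] move cm [ 2.74  5.36 -5.13]
```

View pics/w2.png

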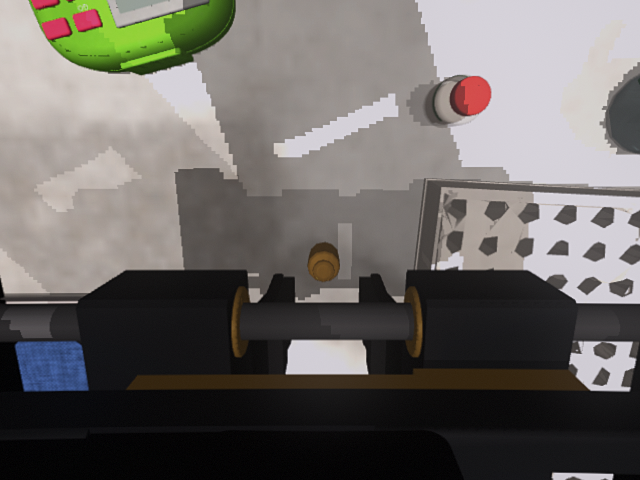

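The 50, at (323,264), lies between the fingers and the rack edge is clear. Grasping.

```bash
python3 -m inch '[[0.05,-0.1,-4,0,2.8],[0.05,-0.1,-5.8,0,2.8],[0.05,-0.1,-5.8,0,2.8],[0.05,-0.1,-5.8,0,0],[0.05,-0.1,-5.8,0,0],[0.05,-0.1,-5.8,0,0],[0.05,-0.1,-5.8,0,0],[0.05,-0.1,-5.8,0,0],[0.05,-0.1,-5.8,0,0],[0.05,-0.1,-4,0,0]]'
```

```text
time_s: 3.0
position: [0.3889, 0.289, 0.0218]
tcp_rot: [[-1.0, 0.002, -0.003], [0.002, 1.0, -0.001], [0.003, -0.001, -1.0]]
force: [-0.3, -0.4, -0.3]
opening: 0.193
grasp_force: 30.0
```

```bash
python3 -m inch '[[0,0,4,0,0],[0,-4,10,0,0],[0,-26.5,33,0,0],[0,-26.5,33,0,0],[0,-26.5,33,0,0],[0,-26.5,33,0,0],[0,-26.5,33,0,0],[0,-26.5,33,0,0],[0,-26.5,33,0,0],[0,-26.5,33,0,0]]';python3 -m inch '[[0,0,0,0,0],[0,0,0,0,0],[0,0,0,0,0],[0,0,0,0,0]]'; python3 -c "
from m import *
c=go((0,150,640,330),BL,.015,200);cv2.imwrite('pics/w3.png',c[0])"
```

```text
time_s: 3.83
position: [0.3885, 0.0361, 0.3412]
tcp_rot: [[-1.0, 0.002, 0.001], [0.002, 1.0, -0.0], [-0.001, -0.0, -1.0]]
force: [2.1, -0.0, -0.2]
opening: 0.193
grasp_force: 30.0
time_s: 4.17
position: [0.3883, 0.0381, 0.3379]
tcp_rot: [[-1.0, 0.001, -0.003], [0.001, 1.0, 0.001], [0.003, 0.001, -1.0]]
force: [-0.3, 0.3, -0.9]
opening: 0.193
grasp_force: 30.0
[287.6 251.2] [ 267  231   42   41 1322] [ 0.4566 -0.011   0.015 ] move cm [  6.82  -4.93 -32.28]
[338.8 250.9] [ 319  231   41   41 1310] [0.4562 0.0547 0.015 ] move cm [  6.78   1.64 -32.28]
[398.2 250.3] [ 378  231   41   39 1301] [0.4556 0.1308 0.015 ] move cm [  6.72   9.26 -32.28]
[229.3 251.2] [ 209  232   42   39 1302] [ 0.4565 -0.0857  0.015 ] move cm [  6.81 -12.39 -32.28]
```

View pics/w3.png

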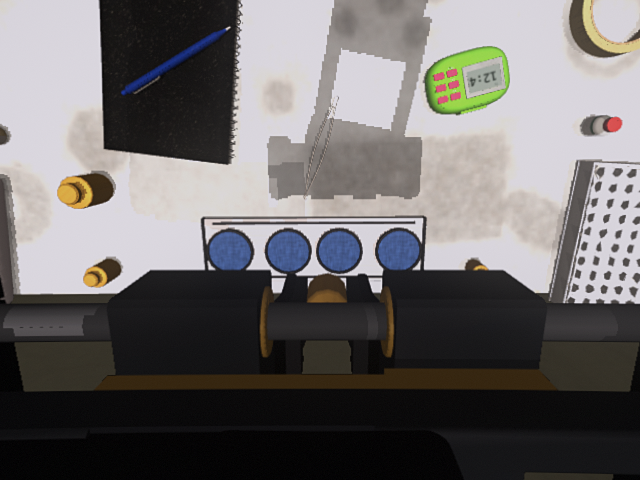

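The four seats are clear at (229–398, 251), within 1 mm of the top view. The 50 is held at (327,288).

```bash
python3 -m inch '[[6.7,-12.4,-8,0,0],[6.7,-12.4,-25,0,0],[6.7,-12.4,-25,0,0],[6.7,-12.4,-25,0,0],[6.7,-12.4,-25,0,0],[6.7,-12.4,-25,0,0],[6.7,-12.4,-25,0,0],[6.7,-12.4,-25,0,0],[6.7,-12.4,-25,0,0],[6.7,-12.4,-25,0,0]]';python3 -c "
from m import *
c=go((150,150,500,330),BL,.015,200);go((250,200,400,340))
cv2.imwrite('pics/w4.png',c[0])"
```

```text
time_s: 5.05
position: [0.4561, -0.0856, 0.0894]
tcp_rot: [[-1.0, 0.001, -0.002], [0.001, 1.0, 0.001], [0.002, 0.001, -1.0]]
force: [0.3, 0.0, -0.4]
opening: 0.195
grasp_force: 30.0
[326.4 247.1] [ 285  212   84   75 4541] [ 0.4528 -0.085   0.015 ] move cm [-0.41  0.08 -7.56]
[446.6 243.9] [ 403  212   86   58 4147] [ 0.4507 -0.0102  0.015 ] move cm [-0.61  7.56 -7.56]
[317. 282.] [312 275  11  15  66] [ 0.4781 -0.0915  0.013 ] move cm [ 2.07 -0.54 -7.84]
[263.1 315.4] [260 288   8  52 257] [ 0.5015 -0.1273  0.013 ] move cm [ 4.42 -4.12 -7.84]
[326.2 296.6] [307 288  40  15 427] [ 0.4882 -0.0855  0.013 ] move cm [ 3.09  0.06 -7.84]
[389.7 315.4] [386 288   8  52 274] [ 0.5015 -0.0435  0.013 ] move cm [ 4.41  4.26 -7.84]
```

View pics/w4.png

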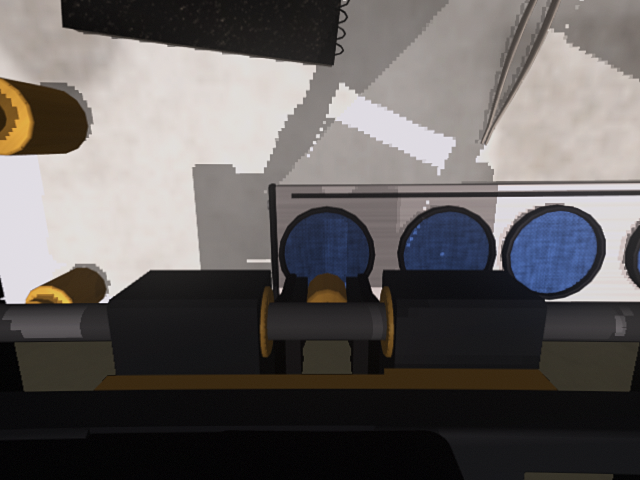

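Seat 4, at (327,250), is directly under the held weight. Lowering.

```bash
python3 -m inch '[[0,0,-3,0,0],[0,0,-5.5,0,0],[0,0,-6.4,0,0],[0,0,-6.6,0,0],[0,0,-6.6,0,0],[0,0,-6.6,0,0]]'
```

```text
time_s: 5.65
position: [0.4577, -0.087, 0.0249]
tcp_rot: [[-1.0, 0.001, 0.003], [0.001, 1.0, -0.001], [-0.003, -0.001, -1.0]]
force: [0.3, -0.3, -0.5]
opening: 0.192
grasp_force: 30.0
```

```bash
python3 -m inch '[[0,0,-0.1,0,0],[0,0,-0.2,0,0],[0,0,-0.2,0,0],[0,0,-0.2,0,0]]'
```

```text
time_s: 5.98
position: [0.457, -0.087, 0.0216]
tcp_rot: [[-1.0, 0.002, 0.001], [0.002, 1.0, -0.0], [-0.001, -0.0, -1.0]]
force: [0.1, 0.7, -1.6]
opening: 0.195
grasp_force: 30.0
```

```bash
python3 -m inch '[[0,0,-0.1,0,0],[0,0,-0.1,0,2.4],[0,0,-0.1,0,2.6],[0,0,-0.1,0,2.6],[0,0,-0.1,0,2.6],[0,0,2,0,2.6],[0,0,6,0,2.6],[0,0,10,0,3],[0,0,14,0,3.4],[0,0,17,0,3.4]]'
```

```text
time_s: 6.82
position: [0.4571, -0.087, 0.1939]
tcp_rot: [[-1.0, 0.002, 0.002], [0.002, 1.0, -0.001], [-0.002, -0.001, -1.0]]
force: [0.8, -0.4, -0.3]
opening: 0.375
grasp_force: 0.0
```

```bash
python3 -m inch '[[2.4,31.9,0,0,3.4],[2.4,31.9,0,0,3.4],[2.4,31.9,0,0,3.4],[2.4,31.9,0,0,3.4],[2.4,31.9,-2,0,3.4],[2.4,31.9,-9,0,3.4],[2.4,31.9,-11,0,3.4],[2.4,31.9,-11,0,3.4],[2.4,31.9,-11,0,3.4],[2.4,31.9,-11,0,3.4]]';python3 -c "
from m import *
c=go((250,200,400,300),h=.017);cv2.imwrite('pics/w5.png',c[0])"
```

```text
time_s: 7.65
position: [0.4779, 0.2348, 0.077]
tcp_rot: [[-1.0, -0.002, -0.007], [-0.002, 1.0, -0.001], [0.007, -0.001, -1.0]]
force: [-0.0, -0.5, 0.9]
opening: 0.392
grasp_force: 0.0
[321.9 265.8] [ 304  243   37   46 1330] [0.4819 0.2325 0.017 ] move cm [ 0.32 -0.07 -6.17]
```

View pics/w5.png

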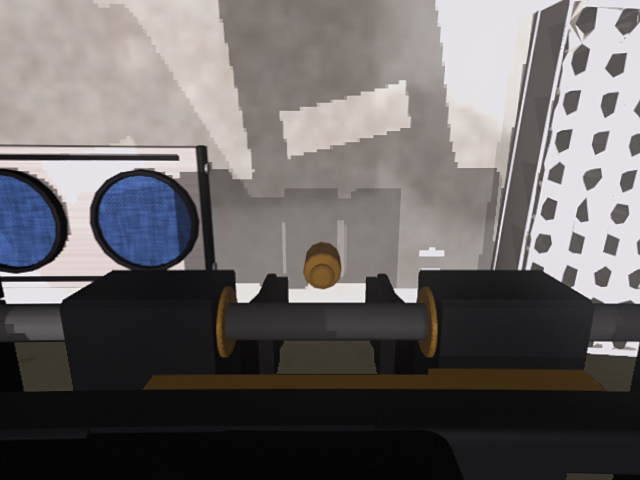

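The 100, at (322,266), is between the fingers.

```bash
python3 -m inch '[[0.3,0,-4,0,3.4],[0.3,0,-7,0,3.4],[0.3,0,-7,0,3.4],[0.3,0,-7,0,3.4],[0.3,0,-7,0,0],[0.3,0,-7,0,0],[0.3,0,-7,0,0],[0.3,0,-7,0,0],[0.3,0,-7,0,0],[0.3,0,-7,0,0]]'
```

```text
time_s: 8.53
position: [0.4853, 0.2323, 0.0134]
tcp_rot: [[-1.0, 0.001, 0.004], [0.001, 1.0, 0.001], [-0.004, 0.001, -1.0]]
force: [-0.3, -1.0, 6.8]
opening: 0.24
grasp_force: 30.0
```

```bash
python3 -m inch '[[0,0,0,0,0],[0,0,0,0,0]]'; python3 -m inch '[[0,0,2,0,0],[0,0,6,0,0],[0,0,10,0,0],[0,0,10,0,0],[0,0,10,0,0]]'; python3 -c "
from m import *
go((250,150,400,303));
t=grab('top');print([(b[0],onz(t,b[0],.045)) for b in blobs(t[0],*BR,(200,200,440,275))])"
```

```text
time_s: 8.7
position: [0.4853, 0.2323, 0.0134]
tcp_rot: [[-1.0, 0.001, 0.004], [0.001, 1.0, 0.001], [-0.004, 0.001, -1.0]]
force: [-0.9, -0.5, 8.0]
opening: 0.24
grasp_force: 30.0
time_s: 9.12
position: [0.4857, 0.2327, 0.1143]
tcp_rot: [[-1.0, 0.002, 0.007], [0.002, 1.0, 0.002], [-0.007, 0.002, -1.0]]
force: [-0.4, 0.2, -1.1]
opening: 0.236
grasp_force: 30.0
[326.1 283.9] [ 301  261   52   42 1721] [0.5178 0.2331 0.013 ] move cm [ 3.37  0.09 -9.95]
[255.6 295. ] [252 287   8  16  78] [0.5261 0.1824 0.013 ] move cm [ 4.21 -4.98 -9.95]
[394.7 294.8] [389 287  11  16 131] [0.5261 0.2823 0.013 ] move cm [ 4.21  5.01 -9.95]
[(array([418.85294118, 219.85294118]), array([ 0.47869962, -0.24325157,  0.045     ])), (array([359. , 228.5]), array([ 0.45183956, -0.08603484,  0.045     ])), (array([419.67361111, 259.00694444]), array([ 0.3753784 , -0.24580528,  0.045     ]))]
```

```bash
python3 -m inch '[[-2.7,-24.3,0,0,0],[-2.7,-24.3,0,0,0],[-2.7,-24.3,0,0,0],[-2.7,-24.3,0,0,0],[-2.7,-24.3,0,0,0],[-2.7,-24.3,0,0,0],[-2.7,-24.3,-3,0,0],[-2.7,-24.3,-6,0,0],[-2.7,-24.3,-7.5,0,0],[-2.7,-24.3,-7.5,0,0]]';python3 -m inch '[[0,0,0,0,0],[0,0,0,0,0]]'; python3 -c "
from m import *
c=go((250,150,400,330),BL,.015,200);cv2.imwrite('pics/w6.png',c[0])"
```

```text
time_s: 10.05
position: [0.4532, -0.0106, 0.0324]
tcp_rot: [[-1.0, 0.003, -0.01], [0.003, 1.0, 0.003], [0.01, 0.003, -1.0]]
force: [-0.8, -0.3, -0.1]
opening: 0.238
grasp_force: 30.0
time_s: 10.22
position: [0.4565, -0.0107, 0.036]
tcp_rot: [[-1.0, 0.002, -0.001], [0.002, 1.0, 0.0], [0.001, 0.0, -1.0]]
force: [1.0, -0.4, -0.9]
opening: 0.237
grasp_force: 30.0
[324.6 255.7] [ 272  230  108   65 3360] [ 0.4432 -0.011   0.015 ] move cm [-1.38 -0.03 -2.16]
```

View pics/w6.png

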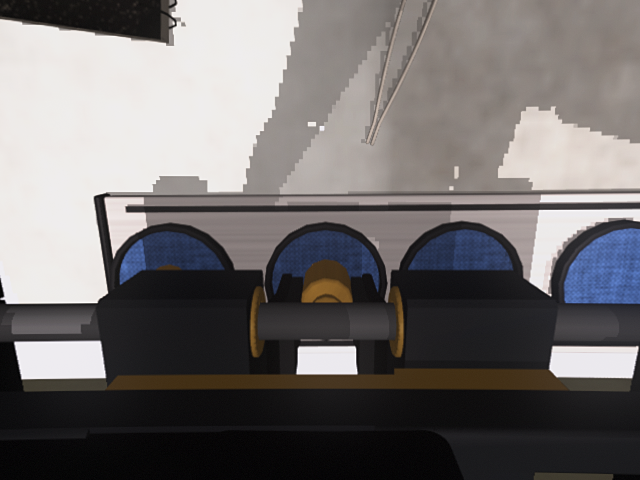

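The held 100 is at (326,285), over the centre of seat 3 (column 327). Lowering onto it.

```bash
python3 -m inch '[[0.1,0,-0.3,0,0],[0.1,0,-0.5,0,0],[0.1,0,-0.6,0,0],[0.1,0,-0.6,0,0],[0.1,0,-0.6,0,0]]'
```

```text
time_s: 10.68
position: [0.4578, -0.0108, 0.0304]
tcp_rot: [[-1.0, 0.002, 0.0], [0.002, 1.0, -0.0], [-0.0, -0.0, -1.0]]
force: [-0.1, 0.4, -0.9]
opening: 0.24
grasp_force: 30.0
```

```bash
python3 -m inch '[[0,0,-0.1,0,0],[0,0,-0.2,0,0],[0,0,-0.2,0,0],[0,0,-0.2,0,0]]'
```

```text
time_s: 11.02
position: [0.4579, -0.0109, 0.0284]
tcp_rot: [[-1.0, 0.002, 0.0], [0.002, 1.0, -0.0], [-0.0, -0.0, -1.0]]
force: [0.2, 0.4, 2.7]
opening: 0.239
grasp_force: 30.0
```

```bash
python3 -m inch '[[0,0,0,0,3.2],[0,0,0,0,3.2],[0,0,0,0,3.2],[0,0,2,0,3.2],[0,0,6,0,3.2],[0,0,10,0,4.4],[2.2,-4,12,0,4.4],[2.2,-8,12,0,4.4],[2.2,-12,12,0,4.4],[2.2,-16,12,0,4.4]]' && python3 -m inch '[[0,-4,0,0,4.4],[0,-7.8,0,0,4.4],[0,-7.8,-4,0,4.4],[0,-7.8,-5,0,4.4],[0,-7.8,-5,0,4.4],[0,-7.8,-5,0,4.4]]';python3 -c "
from m import *
c=go((200,150,450,330),h=.02);cv2.imwrite('pics/w7.png',c[0])"
```

```text
time_s: 11.85
position: [0.4803, -0.1708, 0.1492]
tcp_rot: [[-1.0, 0.0, 0.002], [0.0, 1.0, -0.001], [-0.002, -0.001, -1.0]]
force: [-0.6, -0.3, -0.1]
opening: 0.498
grasp_force: 0.0
time_s: 12.35
position: [0.4789, -0.2459, 0.0977]
tcp_rot: [[-1.0, 0.001, -0.002], [0.001, 1.0, 0.002], [0.002, 0.002, -1.0]]
force: [-0.2, 0.4, 0.2]
opening: 0.507
grasp_force: 0.0
[323.6 262.7] [ 302  234   45   52 1607] [ 0.4868 -0.2471  0.02  ] move cm [ 0.7  -0.08 -7.86]
```

View pics/w7.png

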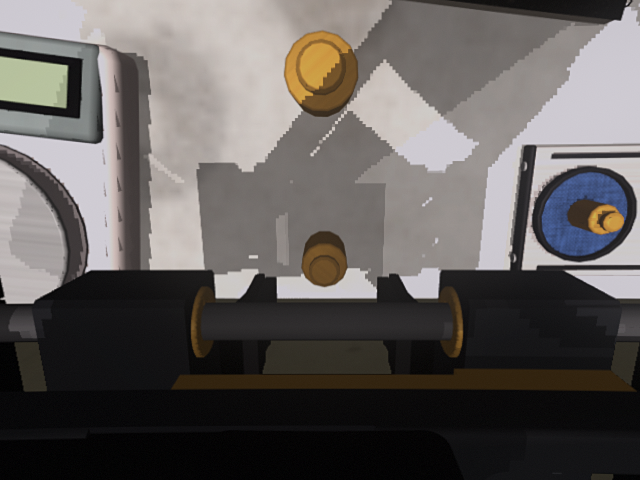

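The 200, at (324,263), is between the fingers. The 50 stands upright in seat 4, its base near (580,214). Grasping.

```bash
python3 -m inch '[[0.4,-0.1,-4,0,4.4],[0.4,-0.1,-7.5,0,4.4],[0.4,-0.1,-8.4,0,4.4],[0.4,-0.1,-8.4,0,4.4],[0.4,-0.1,-8.4,0,0],[0.4,-0.1,-8.4,0,0],[0.4,-0.1,-8.4,0,0],[0.4,-0.1,-8.4,0,0],[0.4,-0.1,-8.4,0,0],[0.4,-0.1,-8.4,0,0]]'
```

```text
time_s: 13.23
position: [0.4847, -0.2484, 0.0161]
tcp_rot: [[-1.0, 0.002, 0.003], [0.002, 1.0, -0.001], [-0.003, -0.001, -1.0]]
force: [-0.0, 1.7, 7.7]
opening: 0.31
grasp_force: 30.0
```

```bash
python3 -m inch '[[0,0,3,0,0],[0,0,7,0,0],[0,0,10,0,0],[-2.7,4,10,0,0],[-2.7,30.3,10,0,0],[-2.7,30.3,10,0,0],[-2.7,30.3,10,0,0],[-2.7,30.3,10,0,0],[-2.7,30.3,10,0,0],[-2.7,30.3,10,0,0]]';python3 -m inch '[[0,3,0,0,0],[0,3,0,0,0],[0,3,0,0,0]]'
```

```text
time_s: 14.07
position: [0.4567, 0.0381, 0.1148]
tcp_rot: [[-1.0, 0.003, 0.001], [0.003, 1.0, -0.0], [-0.001, -0.0, -1.0]]
force: [1.4, 0.3, -2.1]
opening: 0.313
grasp_force: 30.0
time_s: 14.32
position: [0.4567, 0.0679, 0.1147]
tcp_rot: [[-1.0, -0.002, 0.001], [-0.002, 1.0, -0.0], [-0.001, -0.0, -1.0]]
force: [0.6, -0.4, -2.7]
opening: 0.312
grasp_force: 30.0
```

```bash
python3 -m inch '[[0,-1.3,0,0,0],[0,-1.3,-4,0,0],[0,-1.3,-7,0,0],[0,-1.3,-7.6,0,0],[0,-1.3,-7.6,0,0],[0,-1.3,-7.6,0,0]]';python3 -c "
from m import *
c=go((220,150,430,330),BL,.015,200);cv2.imwrite('pics/w8.png',c[0])"
```

```text
time_s: 14.82
position: [0.4573, 0.0525, 0.0386]
tcp_rot: [[-1.0, 0.003, -0.0], [0.003, 1.0, -0.0], [0.0, -0.0, -1.0]]
force: [-0.5, 0.3, -1.3]
opening: 0.31
grasp_force: 30.0
[331.3 251.6] [ 278  226  106   60 3241] [0.4427 0.0555 0.015 ] move cm [-1.52  0.28 -2.42]
[232.  257.2] [220 235  33  56 723] [0.4454 0.0065 0.015 ] move cm [-1.25 -4.62 -2.42]
```

View pics/w8.png

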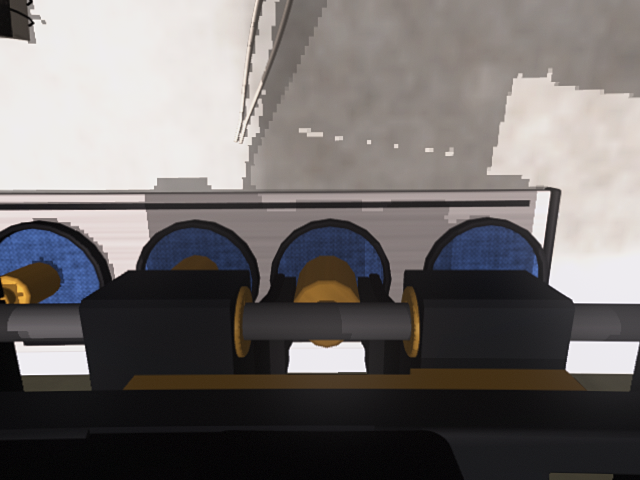

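The held 200 is at (327,290), about 2 mm right of the centre of seat 2 (column 331). Correcting and lowering.

```bash
python3 -m inch '[[0,0.2,-0.3,0,0],[0,0.2,-0.5,0,0],[0,0.2,-0.6,0,0],[0,0.2,-0.6,0,0],[0,0.2,-0.6,0,0]]'
```

```text
time_s: 15.28
position: [0.4572, 0.0555, 0.0325]
tcp_rot: [[-1.0, 0.002, 0.001], [0.002, 1.0, -0.0], [-0.001, -0.0, -1.0]]
force: [-0.5, 0.1, -2.1]
opening: 0.308
grasp_force: 30.0
```

```bash
python3 -m inch '[[0,-0.05,-0.1,0,0],[0,-0.05,-0.2,0,0],[0,-0.05,-0.2,0,0],[0,-0.05,-0.2,0,0]]'
```

```text
time_s: 15.62
position: [0.4572, 0.0549, 0.0311]
tcp_rot: [[-1.0, 0.002, 0.001], [0.002, 1.0, -0.0], [-0.001, -0.0, -1.0]]
force: [-0.8, -0.1, 7.0]
opening: 0.307
grasp_force: 30.0
```

```bash
python3 -m inch '[[0,0,0,0,3.6],[0,0,0,0,3.8],[0,0,0,0,3.8],[0,0,2,0,3.8],[0,0,6,0,3.8],[0,0,10,0,4.4],[-3,-4,13,0,6],[-5,-8,13,0,6],[-7,-12,13,0,6],[-8,-16,13,0,6]]' && python3 -m inch '[[0,-4,0,0,6],[0,-8,0,0,6],[0,-12,0,0,6],[0,-14.2,-2,0,6],[0,-14.2,-3,0,6],[0,-14.2,-3,0,6],[0,-14.2,-3,0,6]]';python3 -c "
from m import *
c=go((200,150,450,330),h=.03);cv2.imwrite('pics/w9.png',c[0])"
```

```text
time_s: 16.45
position: [0.3815, -0.0864, 0.1607]
tcp_rot: [[-1.0, -0.001, 0.0], [-0.001, 1.0, -0.0], [-0.0, -0.0, -1.0]]
force: [0.3, 0.2, -0.3]
opening: 0.664
grasp_force: 0.0
time_s: 17.03
position: [0.3824, -0.2276, 0.1293]
tcp_rot: [[-1.0, 0.003, -0.002], [0.003, 1.0, 0.002], [0.002, 0.002, -1.0]]
force: [-0.5, 0.5, 0.4]
opening: 0.693
grasp_force: 0.0
[295.  236.6] [ 265  203   58   66 2934] [ 0.3782 -0.2485  0.03  ] move cm [-0.46 -2.11 -9.98]
```

View pics/w9.png

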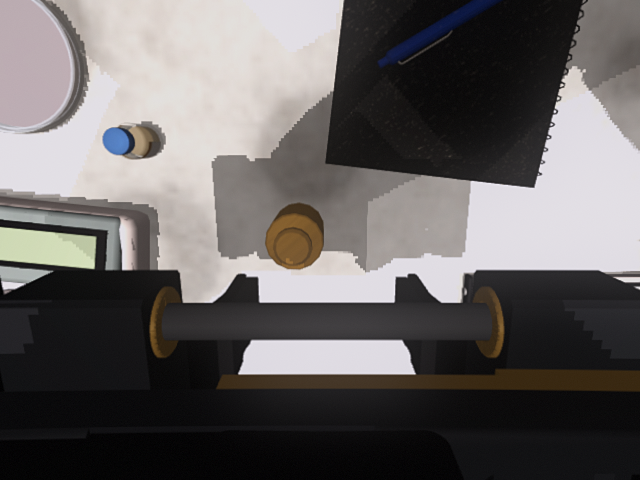

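The 500 is at (295,237). I'll shift 2 cm toward -y and grasp it.

```bash
python3 -m inch '[[-0.5,-2.05,0,0,6],[-0.5,-2.05,-3,0,6],[-0.5,-2.05,-7,0,6],[-0.5,-2.05,-10.5,0,6],[-0.5,-2.05,-11.2,0,6],[-0.5,-2.05,-11.2,0,6],[-0.5,-2.05,-11.2,0,0],[-0.5,-2.05,-11.2,0,0],[-0.5,-2.05,-11.2,0,0],[-0.5,-2.05,-11.2,0,0]]' && python3 -m inch '[[0,0,0,0,0],[0,0,0,0,0],[0,0,0,0,0]]'
```

```text
time_s: 17.92
position: [0.3792, -0.2495, 0.0197]
tcp_rot: [[-1.0, 0.002, 0.003], [0.002, 1.0, -0.003], [-0.003, -0.003, -1.0]]
force: [0.3, 0.2, 0.1]
opening: 0.469
grasp_force: 0.0
time_s: 18.17
position: [0.3789, -0.2489, 0.0195]
tcp_rot: [[-1.0, 0.002, 0.002], [0.002, 1.0, -0.001], [-0.002, -0.001, -1.0]]
force: [0.7, 2.0, 8.8]
opening: 0.429
grasp_force: 30.0
```

```bash
python3 -m inch '[[0,0,2,0,0],[0,0,5,0,0],[0,0,9,0,0],[0,2,12,0,0],[1,5,12,0,0],[2,8,12,0,0],[3,11.5,12,0,0],[4,15,12,0,0],[5,18.5,12,0,0],[6,22,12,0,0]]' && python3 -m inch '[[0.5,3.5,0,0,0],[1,7,0,0,0],[1.5,10.5,0,0,0],[1.85,13.5,0,0,0],[1.85,15.5,0,0,0],[1.85,16,0,0,0],[1.85,16,-3,0,0],[1.85,16,-6,0,0],[1.85,16,-8,0,0],[1.85,16,-8,0,0]]'; python3 -m inch '[[0,0,0,0,0],[0,0,0,0,0]]';python3 -c "
from m import *
c=go((220,150,430,330),BL,.015,200);cv2.imwrite('pics/w10.png',c[0])"
```

```text
time_s: 19.0
position: [0.4376, -0.0269, 0.1381]
tcp_rot: [[-1.0, 0.002, -0.001], [0.002, 1.0, 0.0], [0.001, 0.0, -1.0]]
force: [0.3, -0.2, -5.2]
opening: 0.421
grasp_force: 30.0
time_s: 19.83
position: [0.4535, 0.1305, 0.0549]
tcp_rot: [[-1.0, 0.002, -0.009], [0.002, 1.0, -0.001], [0.009, -0.001, -1.0]]
force: [0.2, 0.3, -3.9]
opening: 0.427
grasp_force: 30.0
time_s: 20.0
position: [0.4574, 0.1308, 0.0587]
tcp_rot: [[-1.0, 0.002, 0.001], [0.002, 1.0, -0.0], [-0.001, -0.0, -1.0]]
force: [-0.0, -0.3, -4.1]
opening: 0.429
grasp_force: 30.0
[324.7 242.4] [ 278  218   96   65 2762] [0.4433 0.1304 0.015 ] move cm [-1.45 -0.05 -4.41]
[226.8 261. ] [220 236  15  53 462] [0.4537 0.0767 0.015 ] move cm [-0.41 -5.42 -4.41]
```

View pics/w10.png

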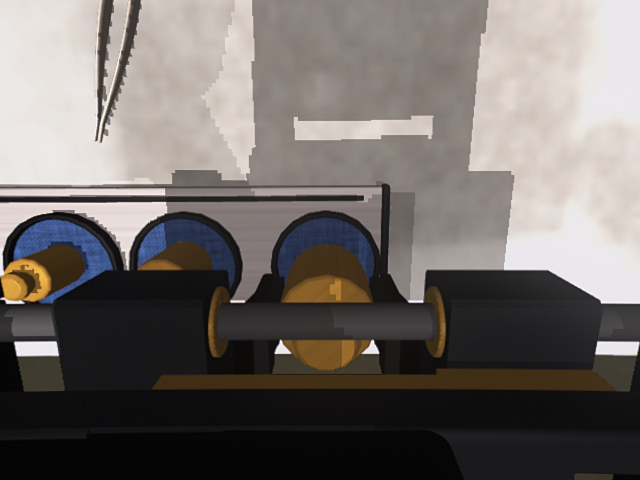

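The 500 is over seat 1 (column 327). Lowering.

```bash
python3 -m inch '[[0,0,-1.2,0,0],[0,0,-2,0,0],[0,0,-2.2,0,0],[0,0,-2.2,0,0],[0,0,-2.3,0,0],[0,0,-2.3,0,0]]';  python3 -m inch '[[0,0,-0.1,0,0],[0,0,-0.1,0,0],[0,0,-0.1,0,0]]'
```

```text
time_s: 20.55
position: [0.4571, 0.1313, 0.0353]
tcp_rot: [[-1.0, 0.002, 0.001], [0.002, 1.0, 0.0], [-0.001, 0.0, -1.0]]
force: [-0.1, -0.2, -5.7]
opening: 0.425
grasp_force: 30.0
time_s: 20.8
position: [0.4572, 0.1313, 0.0345]
tcp_rot: [[-1.0, 0.002, 0.001], [0.002, 1.0, 0.0], [-0.001, 0.0, -1.0]]
force: [-1.7, 0.0, 1.4]
opening: 0.427
grasp_force: 30.0
```

Contact. Release, rise, then move to a position with all the seats in view.

```bash
python3 -m inch '[[0,0,0,0,4.6],[0,0,0,0,4.8],[0,0,0,0,4.8],[0,0,2,0,4.8],[0,0,6,0,4.8],[0,0,10,0,4.8],[0,0,14,0,4.8],[-2,-2,18,0,4.8],[-4,-4,21,0,4.8],[-6,-6,24,0,4.8]]' && python3 -m inch '[[-1,-3,3,0,4.8],[-1.5,-4,6,0,4.8],[-1.5,-4,8,0,4.8],[-1.5,-4,8,0,4.8],[-1.5,-4,8,0,4.8],[-1.5,-4,8,0,4.8]]';python3 -c "
from m import *
c=go((150,180,470,300),BL,.015,200);cv2.imwrite('pics/w11.png',cv2.resize(c[0][180:300,150:470],None,fx=2.5,fy=2.5))
for f,col in((.0,BR),):
  for b in blobs(c[0],*BR,(150,180,470,300),40): print(b[0],b[1])
t=grab('top');s=grab('side')
for b in sorted(blobs(t[0],*BR,(260,205,375,250)),key=lambda b:b[0][0]): print(b[1],[onz(t,b[0],z).round(4) for z in(.04,.05)])
for b in blobs(s[0],*BR,(310,180,360,285)): print(b[0],b[1])
"
```

```text
time_s: 21.63
position: [0.3992, 0.074, 0.271]
tcp_rot: [[-1.0, 0.0, 0.001], [0.0, 1.0, -0.0], [-0.001, -0.0, -1.0]]
force: [-0.0, -0.6, 0.6]
opening: 0.554
grasp_force: 0.0
time_s: 22.13
position: [0.3841, 0.0346, 0.3484]
tcp_rot: [[-1.0, 0.002, -0.002], [0.002, 1.0, 0.0], [0.002, 0.0, -1.0]]
force: [0.0, 0.9, 0.2]
opening: 0.547
grasp_force: 0.0
[235.2 251.7] [ 214  233   41   39 1005] [ 0.4565 -0.0846  0.015 ] move cm [  7.26 -11.93 -33.29]
[291.8 251.1] [272 232  40  40 898] [ 0.4558 -0.0105  0.015 ] move cm [  7.19  -4.52 -33.29]
[340.4 247.9] [322 232  40  40 680] [0.4516 0.0533 0.015 ] move cm [  6.77   1.86 -33.29]
[394.4 245.4] [380 232  41  38 380] [0.4482 0.1237 0.015 ] move cm [  6.43   8.9  -33.29]
[407.26070039 260.79377432] [391 245  33  32 771]
[289.99126638 255.30567686] [282 247  17  17 229]
[342.92689295 257.87206266] [332 247  23  23 383]
[230.04054054 255.08783784] [223 248  15  15 148]
[189.21568627 294.54901961] [185 289   9  11  51]
[462.97014925 294.17910448] [458 288  11  12  67]
[357 226   5   6  27] [array([ 0.4528, -0.0861,  0.04  ]), array([ 0.4513, -0.0856,  0.05  ])]
[334.77912621 210.66747573] [328 191  15  42 412]
[333.43157895 242.29473684] [330 236   9  14  95]
[333.21818182 265.81818182] [331 261   6  11  55]
```

View pics/w11.png

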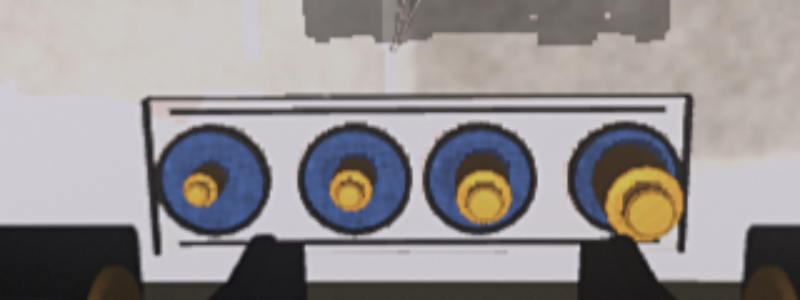

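All four stand upright in their seats, rising from right to left in the world. Now a numeric check of their centring.

```bash
python3 -c "
from m import *
c=grab('wrist')
S=[(-.0857,.022,.03),(-.011,.028,.038),(.0547,.036,.048),(.1308,.047,.062)]
B=sorted([b for b in blobs(c[0],*BR,(200,200,440,285),40)],key=lambda b:b[0][0])
for b,(y,h,H) in zip(B,S):
  x,yy,w,hh,a=b[1]; p=onz(c,(x+w/2-.5,yy+hh/2-.5),.015+h); print(p.round(4),'off mm',((p[:2]-[.4563,y])*1000).round(1))
"
```

```text
[ 0.4545 -0.0855  0.037 ] off mm [-1.8  0.2]
[ 0.4535 -0.0098  0.043 ] off mm [-2.8  1.2]
[0.4544 0.0549 0.051 ] off mm [-1.9  0.2]
[0.4549 0.1314 0.062 ] off mm [-1.4  0.6]
```

All within about 3 mm of the seat centres. Handing in.

```bash
python3 -c "
from rig import bot
print(bot.hand_in())"
```

```text
the job is handed in; nothing more can be done
None
```

All four weights stand upright on the rail, each within about 3 mm of its seat's centre: 50 g in seat_4 on the balance's side, then 100 g, 200 g and 500 g up to seat_1; the balance was not touched, and the job was handed in at about 22 s.

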